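Press a glass holder home against its sprung ejector and keep it there

TASK

Take the metal holder that carries the low, rounded glass button out of the wooden rest and plug its rectangular foot into the slot of the grey holding block. Push it down against the sprung ejector, without ramming it, until its collar sits flat and firmly on the steel stop plate, and finish while still gripping the holder and pressing it down there, so that a colleague can tighten the side screw. Leave the other holder, with the tall pointed glass, in the rest and the pliers and the glass lump where they are.

Things in the scene. Friction and masses are not known exactly. Their poses are not given: they have to be found in the camera images.
- holder_center (a point): Aluminium holder to move, loose, 0.1-0.2 kg; z up. Bottom up: foot 24 (x) x 16 (y) x 22 mm, lowest 4 mm 20 x 12; collar 50 x 46 x 8; grip block 40 (x) x 32 (y) x 48; low round green glass button, 30 mm wide, 16 high. Point: centre of the grip block, 32 mm above the collar's underside, 54 above the foot's. Same after a half turn. Starts upright, collar on the rest, foot in a slot: lift 22 mm.
- other_center (a point): The same point of the other holder, alike in every size but carrying a tall pointed green glass cone, 64 mm high, its tip 160 mm above the bench (carry the first one over it with room, or round it). It stands in the other slot of the rest, 120 mm away, and stays there.
- rest: Wooden rest, 90 (x) x 230 (y) x 40 mm high, fixed to the bench, origin at the centre of its underside, with two slots 120 mm apart along its y, at y = -60 and +60 mm, each 32 (x) x 24 (y) mm and 32 mm deep. Either holder may be in either slot. It may stand on the left or the right.
- socket_mouth (a point): Centre of the slot's mouth in the top face of the steel stop plate, 64 mm above the bench. z up, x along the slot's long side. Slot 27 (x) x 19 (y) mm, chamfered mouth, 1.5 mm play on each side of the foot, deeper than the foot. Seated, the collar lies on the plate and holder_center is 32 mm above this point. The foot goes in either way round (half turn).
- station: Grey holding block, fixed to the bench: origin at the centre of its underside, 100 (x) x 90 (y) mm and 64 mm high including the stop plate, on a 150 (x) x 90 (y) x 12 mm dark steel foot; a black side screw knob sticks out 29 mm from its -y side, 36 mm above the bench.
- stop_plate: Steel stop plate 90 (x) x 80 (y) x 6 mm on top of the holding block, origin at the centre of its underside, 58 mm above the bench. The hard stop: the collar lands on it.
- ejector (a joint): Sprung brass ejector in the slot, travel in m, downwards, 0 when free. Free, its top is 12 mm below the plate's top face, so the foot enters 12 mm before meeting it. It starts to give at about 3.5 N and needs about 8.5 N at 0.010, where the holder is home on the stop plate; let go, it pushes the holder up again.
- pliers: Pliers with blue handles, about 155 mm long and 18 mm high, lying on the bench, loose, origin near the middle of their underside. Leave alone.
- lump: Rounded lump of green glass, 56 mm across, 34 mm high, loose, origin at the centre of its underside. Leave alone.

How it is judged:
By the outcome, as a careful person would: the job done as asked, in the order asked, and still so for the second after the job is handed in, while the arm keeps its last pose, push and grip.
It also fails if it takes over 48 s, if anything falls off the work surface, if the arm or the gripper's body presses on something with over 40 N, if the wrist force passes 120 N, or if a joint passes its speed limit or range.

ROBOT

A 6-joint arm with a two-finger parallel gripper is mounted at the origin on the work surface. World frame = base frame: x ahead of the robot, y to its left, z up, the work surface at z = 0. Lengths are in m, angles in degrees, forces in N, time in s.
With the tool pointing down it reaches from about 0.375 to 0.9 m from the base axis. Payload 3.1 kg.
Tool frame: the origin (TCP) lies between the finger pads; the fingertips stand 11 mm ahead of it and the grasp point (between the pads) lies 8 mm behind it; x points along the fingers, y is the direction in which the jaws open and shut, and the axes are right-handed (so a half turn about x gives the same grasp; the last joint's range is limited). The gripper opens to 87 mm and grips with 3 to 60 N. Pads are 19 mm wide; open, the fingers measure 117 mm over their backs; the gripper's body (75 mm by 190 mm) begins 51 mm behind the grasp point.
Start: joints at [-80.701, 30.224, 82.088, -0, 67.689, -10.227], TCP at [0.209, -0.589, 0.234] pointing down, gripper open.
Joint ranges: [-176.69, 176.69], [-43.24, 126.21], [12.49, 139.97], [-82, 262], [0, 151.66], [-163.58, 163.58]. Speed limits (degrees/s): [159.86, 159.86, 180, 180, 180, 180].

INTERFACE

Orientations are given as a 3x3 rotation matrix whose columns are the frame's x, y, z axes.
In Python, from rig import bot gives the robot as it stands.
- The arm moves only by the shell command python3 -m inch 'ROWS' [OPENING]. ROWS is a JSON object of lists of equal length, an entry for each row: "dp": the shift along the tool's x, y, z in mm, a list of three; "yaw": the turn about the tool's x in degrees. In form: {"dp": [[tx, ty, tz], ...], "yaw": [yaw, ...]}. A call has 1 to 20 rows; each row shifts and turns the commanded pose from where the row before left it, along the tool's axes as they then stand; what a row does not reach is not made up. A row lasts 1/12 s, in which the tool goes at most 41.7 mm and 7.16 degrees, less where a joint would pass 70% of its speed; a pose out of reach is approached as far as the arm can. A call is refused whole if a number of a shift passes 41.7 or a number of a turn 7.16, either way. A call with a gripper value outside its range is refused whole. OPENING is the finger opening in mm, from 0 to 87, set as the call begins (- or left out, the last holds). The fingers move at their own pace and stop on an object; the grip force is fixed at half the most. Time passes only in rows, so rows that do not move let the fingers close. It gives the time, the measured TCP pose, the force and the opening at its end, in the units of the state.
- bot.read_state(): the state, without advancing time (a new reading comes with each control period).
- bot.capture(name): name is "scene" or "top" or "wrist"; returns a dict with "color" (400x640x3 uint8, red, green, blue), "intrinsics" (3x3 intrinsics, pixels), "k1" (the pictures are not rectified: a ray, as slopes to the right and down, at radius r is drawn at 1 + k1 r^2 times it, then the intrinsics apply), "pose" (4x4, takes a point from camera to world coordinates). Camera axes: x right, y down, z forward; pixel columns grow to the right and rows downward; lengths in m; the calibration is good to about 2 mm. A picture is of the moment at which its call begins. There is no depth.
- bot.hand_in(): hands the job in, once; it reports no verdict.
The state is a dict: "time_s": time; "joint_positions": joint angles; "qvel": joint speeds; "tau": joint torques, N m; "position": TCP position; "tcp_rot": TCP orientation; "force": force on the tool from outside, world axes, zero at the start; "moment": the same for the moment, N m; "opening": opening from 0.0 (shut) to 1.0 (fully open).
Only numpy, scipy, OpenCV 4.12 (cv2) and the standard library are available. Lean on these libraries where they do the work, as an engineer would, in place of code of your own. Each camera call takes 0.05 s, during which the arm holds its last target.

## Working session

There is one attempt and no reset: what is moved stays moved. The work goes in short steps, Python scripts to look and compute and a shell command to move; the robot and the scene stay as the last step left them, time stands still between calls to the robot, and variables do not carry over. Pictures are saved under pics/ and viewed, and the job is handed in when it is done.

```bash
mkdir -p pics; ls; python3 - <<'E'
from rig import bot
import cv2
s=bot.read_state(); print(s)
for n in ("scene","top","wrist"):
    c=bot.capture(n); cv2.imwrite(f"pics/{n}0.png",c["color"][:,:,::-1]); print(n,c["intrinsics"].tolist(),c["k1"],c["pose"].round(4).tolist())
E
```

```text
pics
{'time_s': 0.0, 'joint_positions': array([-8.07025235e+01,  3.02797226e+01,  8.21564038e+01, -2.67704293e-03,
        6.76879712e+01, -1.02287737e+01]), 'qvel': array([-0.02101124, -0.01309902, -0.02352133,  0.06727314, -0.03887645,
        0.13090944]), 'tau': array([ 1.31328718e-03, -4.40029407e+01, -1.76595891e+01,  6.34506997e-02,
        5.82030870e-02, -1.55038115e-04]), 'position': array([ 0.2087836 , -0.58834669,  0.23256339]), 'tcp_rot': array([[-3.92582259e-04,  3.34255040e-01, -9.42482580e-01],
       [ 2.13047185e-03, -9.42480235e-01, -3.34255095e-01],
       [-9.99997653e-01, -2.13915523e-03, -3.42119934e-04]]), 'force': array([-0.13883684, -0.32293443, -0.15344436]), 'moment': array([-0.00879142, -0.00988202, -0.02408932]), 'opening': 0.9977452708841211}
scene [[430.5427827160647, 0.0, 316.706005130394], [0.0, 430.5427827160647, 202.859623364685], [0.0, 0.0, 1.0]] -0.06206824932984303 [[0.4273, 0.4706, -0.772, 1.2246], [0.904, -0.2098, 0.3725, -0.3486], [0.0133, -0.8571, -0.5151, 0.5476], [0.0, 0.0, 0.0, 1.0]]
top [[513.1593956852348, 0.0, 325.358838242429], [0.0, 513.1593956852348, 203.49810398258063], [0.0, 0.0, 1.0]] -0.020448186429402174 [[0.0133, -0.9982, 0.059, 0.4548], [-0.9997, -0.0145, -0.0202, 0.0013], [0.0211, -0.0587, -0.9981, 1.2319], [0.0, 0.0, 0.0, 1.0]]
wrist [[349.67685671381014, 0.0, 319.04739775454055], [0.0, 349.67685671381014, 199.08521496333393], [0.0, 0.0, 1.0]] -0.056580043893594195 [[0.3346, -0.9, -0.2794, 0.2875], [-0.9424, -0.3203, -0.0969, -0.5615], [-0.0022, 0.2957, -0.9553, 0.3839], [0.0, 0.0, 0.0, 1.0]]
```

View pics/scene0.png

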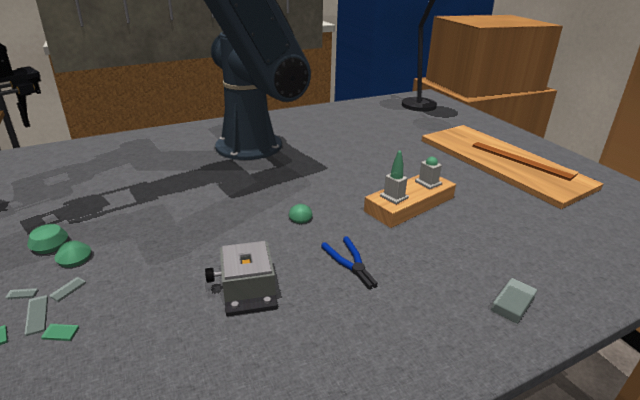

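View pics/top0.png

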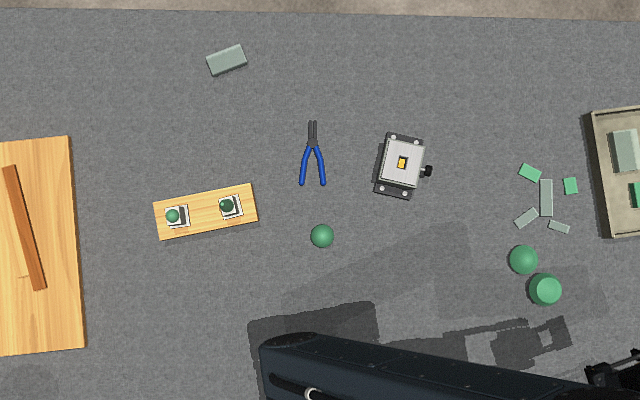

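View pics/wrist0.png

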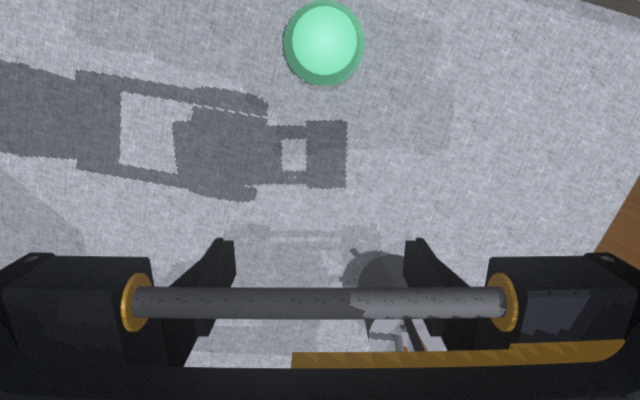

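The top view shows the rest at about (205,211), with the button holder at (175,215) and the cone holder at (230,206). The station is at (402,163), the pliers at (313,155) and the lump at (321,236). I'll enlarge these areas next.

```bash
python3 - <<'E'
import cv2,numpy as np
t=cv2.imread("pics/top0.png"); s=cv2.imread("pics/scene0.png")
def crop(im,x,y,w,h,k,n): cv2.imwrite(n,cv2.resize(im[y:y+h,x:x+w],None,fx=k,fy=k,interpolation=cv2.INTER_CUBIC))
crop(t,145,175,120,75,6.5,"pics/cr_rest.png")
crop(t,365,125,75,75,8,"pics/cr_st.png")
crop(s,355,140,110,85,7,"pics/cr_rest_s.png")
crop(s,200,230,90,85,7,"pics/cr_st_s.png")
E
```

```text
(no output)
```

View pics/cr_rest.png

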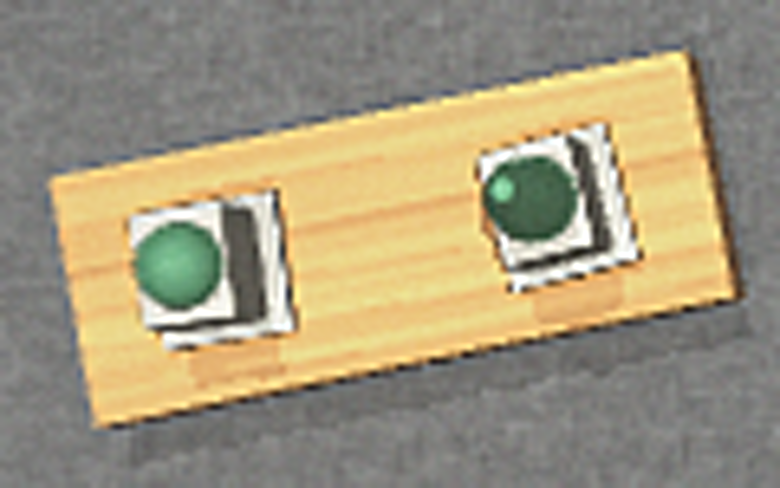

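View pics/cr_st.png

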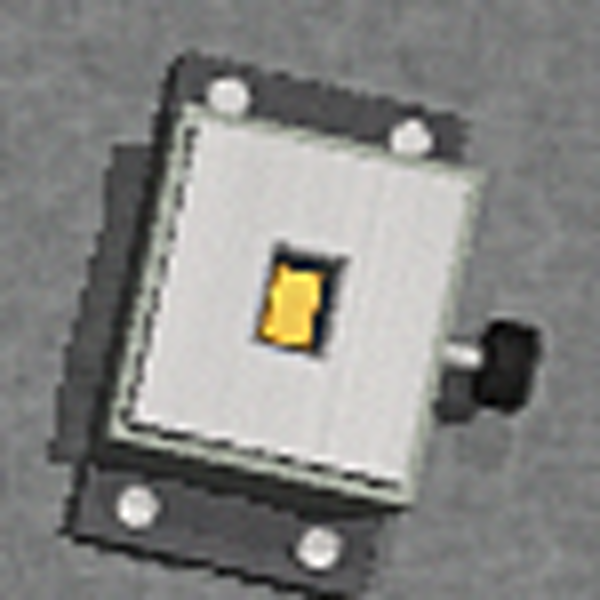

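View pics/cr_rest_s.png

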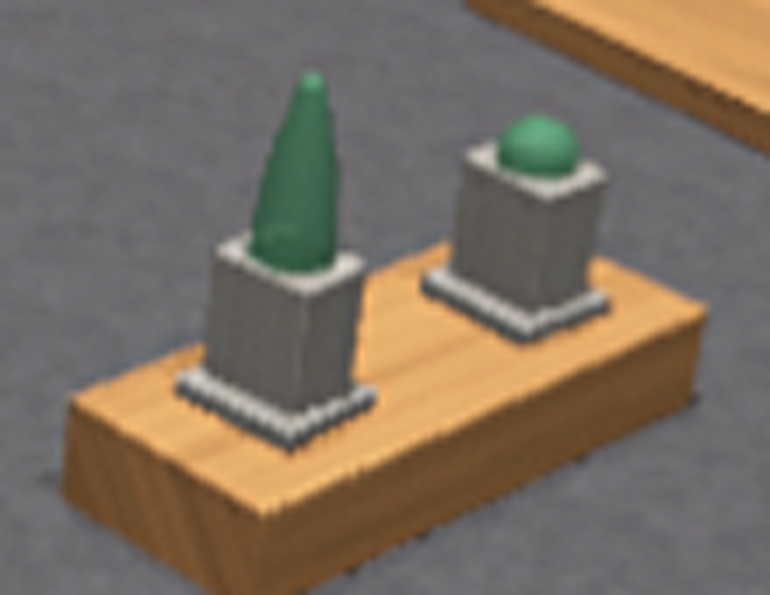

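View pics/cr_st_s.png

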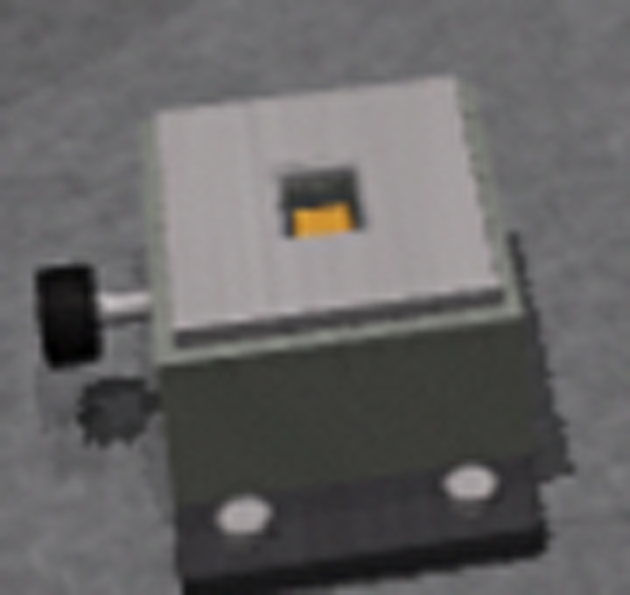

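Both views agree. The button holder is in the slot farther from the station, and the slot mouth is at about (402,162) in the top image.

```bash
cat > h.py <<'E'
import numpy as np,cv2
K={}
def cam(n):
    import pickle;return pickle.load(open("cams.pkl","rb"))[n]
def ray(c,uv):
    p=cv2.undistortPoints(np.array(uv,float).reshape(-1,1,2),c["intrinsics"],np.array([c["k1"],0,0,0,0.])).reshape(-1,2)
    d=np.c_[p,np.ones(len(p))]@c["pose"][:3,:3].T
    return c["pose"][:3,3],d
def plane(c,uv,z):
    o,d=ray(c,uv); return (o+d*((z-o[2])/d[:,2])[:,None])
def uncrop(p,x,y,k): return (np.array(p,float)+.5)/k-.5+[x,y]
def proj(c,P):
    T=np.linalg.inv(c["pose"]); 
    return cv2.projectPoints(np.array(P,float),cv2.Rodrigues(T[:3,:3])[0],T[:3,3],c["intrinsics"],np.array([c["k1"],0,0,0,0.]))[0].reshape(-1,2)
def rectfit(P):
    P=P[:,:2]; return P.mean(0)
E
python3 - <<'E'
from h import *
from rig import bot
import pickle
c={}
for n in ("scene","top"):
    d=bot.capture(n); d=dict(d); c[n]=d
pickle.dump(c,open("cams.pkl","wb"))
def rep(n,name,pts,cr,z):
    W=plane(c[n],uncrop(pts,*cr),z)[:,:2]
    E=np.roll(W,-1,0)-W
    print(name,n,"ctr",(W.mean(0)*1000).round(1),"sides",(np.linalg.norm(E,axis=1)*1000).round(1),"ang",np.degrees(np.arctan2(E[:,1],E[:,0])).round(1))
R=(145,175,6.5);S=(365,125,8);RS=(355,140,7);SS=(200,230,7)
rep("top","rest",[(52,180),(690,52),(740,297),(97,427)],R,.04)
rep("top","grip",[(130,215),(220,203),(235,320),(145,328)],R,.096)
rep("top","collar",[(277,190),(295,330),(165,348)],R,.048)
rep("top","cone collar",[(605,125),(640,258),(515,290)],R,.048)
rep("top","plate",[(203,122),(470,182),(400,483),(130,418)],S,.064)
rep("top","block",[(190,105),(482,172),(408,503),(110,435)],S,.058)
rep("top","slot",[(280,245),(348,258),(325,355),(255,342)],S,.064)
rep("scene","plate",[(158,115),(455,80),(505,292),(175,335)],SS,.064)
rep("scene","slot",[(280,175),(357,167),(365,230),(288,237)],SS,.064)
rep("scene","grip",[(468,155),(535,127),(606,177),(545,198)],RS,.096)
rep("scene","rest",[(72,400),(450,243),(706,312),(265,515)],RS,.04)
rep("scene","collarbottom-ish top",[(425,280),(528,332),(607,297)],RS,.048)
E
```

```text
rest top ctr [503.1 254.8] sides [231.3  89.6 232.2  89.6] ang [ -77.7 -167.3  102.3   12.1]
grip top ctr [490.4 314.6] sides [30.7 40.1 30.5 38.8] ang [ -81.5 -171.    95.9    9.3]
collar top ctr [484.1 305.3] sides [50.  46.1 67.9] ang [-171.1   98.7  -33.8]
cone collar top ctr [508.8 185.6] sides [48.9 45.5 66.4] ang [-164.   105.2  -27.3]
plate top ctr [ 621.6 -197.9] sides [79.  89.7 79.8 88.5] ang [-101.7  167.1   77.3  -13.4]
block top ctr [ 621.7 -198. ] sides [87.  99.  88.2 99. ] ang [-102.   167.6   78.   -13.2]
slot top ctr [ 621.8 -198.2] sides [20.  28.9 20.5 29.1] ang [-99.9 166.9  80.4 -14.1]
plate scene ctr [ 622.2 -197.5] sides [79.5 90.6 80.3 90.6] ang [  77.4  -11.7 -102.6  167.8]
slot scene ctr [ 622.7 -198. ] sides [19.9 26.4 19.3 25.9] ang [  75.7  -13.5 -105.8  167.8]
grip scene ctr [491.  314.8] sides [38.  43.1 30.6 38.5] ang [ 104.2   -4.1  -81.2 -174.8]
rest scene ctr [505.4 246.2] sides [193.8  96.9 227.8  89.5] ang [ 102.8   32.7  -77.6 -167.9]
collarbottom-ish top scene ctr [501.8 306.9] sides [47.3 43.5 64. ] ang [  11.9  102.4 -125.2]
```

```bash
cat > go.py <<'E'
import sys,numpy as np
from rig import bot
def rel(target,ang=None):
    s=bot.read_state();R=s["tcp_rot"];d=R.T@(np.array(target)-s["position"])*1000
    a=np.degrees(np.arctan2(R[1,1],R[0,1]))
    print("t",round(s["time_s"],2),"pos",(s["position"]*1000).round(1),"yang",a.round(2),"xaxis",R[:,0].round(4),"F",s["force"].round(1),"op",round(s["opening"]*87,1),"j",s["joint_positions"].round(0))
    print("dp",d.round(1), "yaw" ,None if ang is None else -round(ang-a,2))
if __name__=="__main__":
    v=[float(x) for x in sys.argv[1:]]
    rel(v[:3],v[3] if len(v)>3 else None)
E
python3 go.py .55 -.05 .25 9
```

```text
t 0.25 pos [ 208.9 -588.7  233.1] yang -70.48 xaxis [-2.e-04  1.e-03 -1.e+00] F [-0.5  0.   0.1] op 86.8 j [-81.  30.  82.   0.  68. -10.]
dp [ -16.4 -393.8 -501.6] yaw -79.48
```

```bash
python3 -m inch '{"dp":[[-0.8,-10,-12],[-0.8,-19.7,-25],[-0.8,-19.7,-25],[-0.8,-19.7,-25],[-0.8,-19.7,-25],[-0.8,-19.7,-25],[-0.8,-19.7,-25],[-0.8,-19.7,-25],[-0.8,-19.7,-25],[-0.8,-19.7,-25],[-0.8,-19.7,-25],[-0.8,-19.7,-25],[-0.8,-19.7,-25],[-0.8,-19.7,-25],[-0.8,-19.7,-25],[-0.8,-19.7,-25],[-0.8,-19.7,-25],[-0.8,-19.7,-25],[-0.8,-19.7,-25],[-0.8,-10,-12]],"yaw":[0,0,0,0,0,0,0,0,0,0,0,0,0,0,0,0,0,0,0,0]}'
python3 -m inch '{"dp":[[0,0,0],[0,0,0],[0,0,0],[0,0,0],[0,0,0],[0,0,0],[0,0,0],[0,0,0],[0,0,0],[0,0,0],[0,0,0],[0,0,0],[0,0,0]],"yaw":[-4,-7,-7,-7,-7,-7,-7,-7,-7,-7,-7,-5.5,0]}'
python3 go.py .4905 .3146 .25 9
```

```text
time_s: 1.92
position: [0.532, -0.0746, 0.2497]
tcp_rot: [[0.001, 0.336, -0.942], [0.001, -0.942, -0.336], [-1.0, -0.0, -0.002]]
force: [0.4, -0.5, 0.1]
opening: 0.996
time_s: 3.0
position: [0.5303, -0.0775, 0.2495]
tcp_rot: [[-0.0, 0.987, 0.158], [0.0, 0.158, -0.987], [-1.0, -0.0, -0.0]]
force: [-0.2, 0.4, -0.7]
opening: 0.999
t 3.0 pos [530.3 -77.5 249.5] yang 9.12 xaxis [-2.e-04  0.e+00 -1.e+00] F [-0.2  0.4 -0.7] op 86.9 j [-20.  22.  94.  -0.  64. -29.]
dp [  -0.5   22.8 -393.5] yaw 0.12
```

```bash
python3 -m inch '{"dp":[[0,1,-15],[0,1.8,-30],[0,1.8,-30],[0,1.8,-30],[0,1.8,-30],[0,1.8,-30],[0,1.8,-30],[0,1.8,-30],[0,1.8,-30],[0,1.8,-30],[0,1.8,-30],[0,1.8,-30],[0,1.8,-30],[0,1,-18],[0,0,0],[0,0,0]],"yaw":[0,0,0,0,0,0,0,0,0,0,0,0,0,0,0,0]}'
python3 go.py .4905 .3146 .20 9
python3 - <<'E'
from rig import bot
import cv2
for n in ("wrist","scene"):
    c=bot.capture(n); cv2.imwrite(f"pics/{n}1.png",c["color"][:,:,::-1])
    print(c["pose"].round(4).tolist())
E
```

```text
time_s: 4.33
position: [0.4916, 0.315, 0.2493]
tcp_rot: [[-0.0, 0.988, 0.157], [-0.001, 0.157, -0.988], [-1.0, -0.0, 0.001]]
force: [0.3, -0.1, -0.2]
opening: 1.001
t 4.33 pos [491.6 315.  249.3] yang 9.06 xaxis [-3.e-04 -7.e-04 -1.e+00] F [ 0.3 -0.1 -0.2] op 87.1 j [22. 26. 87. -0. 67. 13.]
dp [49.3 -1.2  0.1] yaw 0.06
[[0.9875, 0.1508, 0.0463, 0.4805], [0.1577, -0.9431, -0.2926, 0.3955], [-0.0004, 0.2963, -0.9551, 0.4005], [0.0, 0.0, 0.0, 1.0]]
[[0.4273, 0.4706, -0.772, 1.2246], [0.904, -0.2098, 0.3725, -0.3486], [0.0133, -0.8571, -0.5151, 0.5476], [0.0, 0.0, 0.0, 1.0]]
```

View pics/wrist1.png

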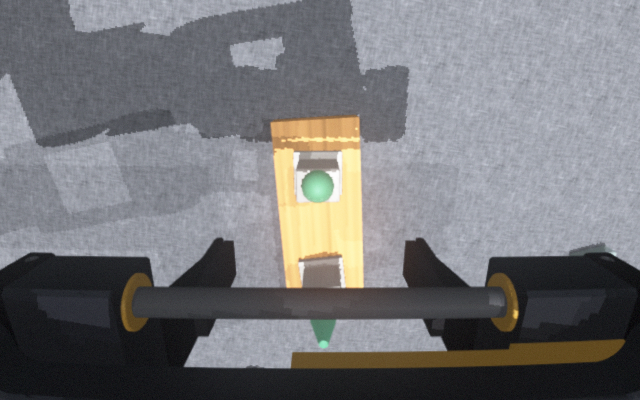

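View pics/scene1.png

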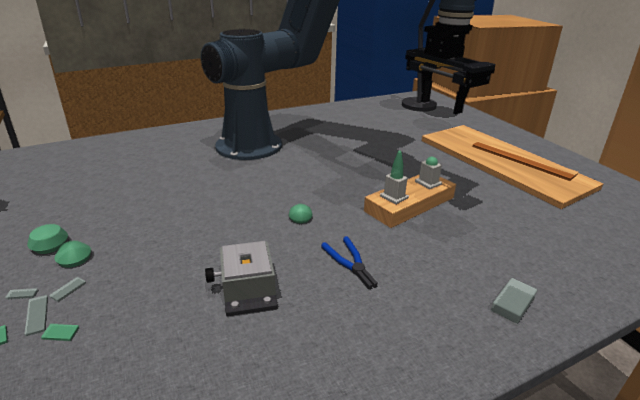

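```bash
python3 - <<'E'
from rig import bot
from h import *
im=cv2.imread("pics/wrist1.png")
cv2.imwrite("pics/cr_w1.png",cv2.resize(im[105:305,250:390],None,fx=4,fy=4,interpolation=cv2.INTER_CUBIC)[:600])
c=bot.capture("wrist")
a=np.radians(9)
for z,hx,hy in((.096,.02,.016),(.048,.025,.023)):
    P=[[.4905+np.cos(a)*x-np.sin(a)*y,.3146+np.sin(a)*x+np.cos(a)*y,z] for x,y in((hx,hy),(hx,-hy),(-hx,-hy),(-hx,hy))]
    p=proj(c,P);print(((p-[250,105]+.5)*4-.5).round(0).tolist())
E
```

```text
[[355.0, 247.0], [353.0, 384.0], [178.0, 384.0], [175.0, 247.0]]
[[365.0, 180.0], [362.0, 355.0], [172.0, 355.0], [168.0, 180.0]]
```

View pics/cr_w1.png

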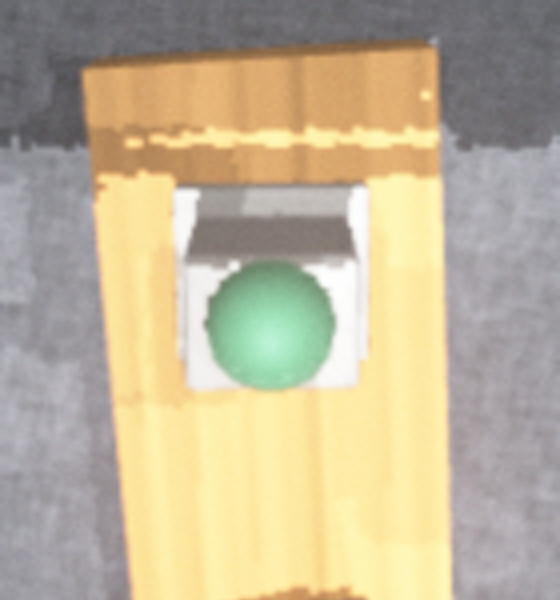

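The wrist view agrees with the estimate to about 1 mm and the angle is level. I'll descend and close.

```bash
python3 -m inch '{"dp":[[10,0,0.8],[20,0,0],[25,0,0],[25,0,0],[25,0,0],[25,0,0],[20,0,0],[15,0,0],[10,0,0],[5,0,0],[3,0,0],[0,0,0],[0,0,0]],"yaw":[0,0,0,0,0,0,0,0,0,0,0,0,0]}'
python3 go.py .4915 .314 .066 9
python3 - <<'E'
from rig import bot
import cv2
c=bot.capture("scene"); cv2.imwrite(f"pics/scene2.png",cv2.resize(c["color"][110:230,340:480,::-1],None,fx=5,fy=5,interpolation=cv2.INTER_CUBIC))
E
```

```text
time_s: 5.57
position: [0.4929, 0.3136, 0.0672]
tcp_rot: [[0.001, 0.988, 0.157], [0.001, 0.157, -0.988], [-1.0, 0.001, -0.0]]
force: [0.6, 0.0, 1.0]
opening: 1.004
t 5.57 pos [492.9 313.6  67.2] yang 9.01 xaxis [ 1.4e-03  6.0e-04 -1.0e+00] F [0.6 0.  1. ] op 87.3 j [22. 40. 95.  0. 44. 13.]
dp [ 1.2 -1.3 -0.6] yaw 0.01
```

View pics/scene2.png

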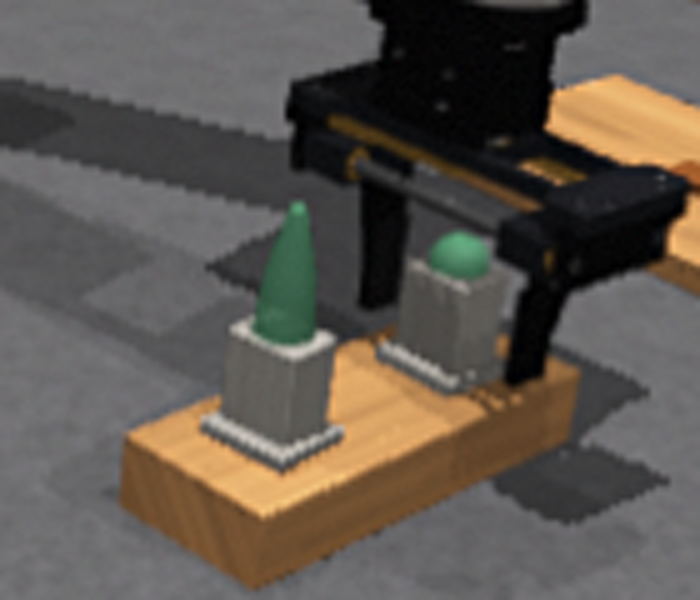

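The open fingers straddle the button holder clear of the collar and the cone. Closing now.

```bash
python3 -m inch '{"dp":[[0,0,0],[0,0,0],[0,0,0],[0,0,0],[0,0,0],[0,0,0],[0,0,0],[0,0,0],[0,0,0],[0,0,0]],"yaw":[0,0,0,0,0,0,0,0,0,0]}' 10
python3 go.py .4915 .314 .066 9
```

```text
time_s: 6.45
position: [0.4918, 0.3135, 0.0665]
tcp_rot: [[-0.001, 0.988, 0.157], [-0.0, 0.157, -0.988], [-1.0, -0.001, 0.0]]
force: [-1.3, 0.5, 0.2]
opening: 0.458
t 6.45 pos [491.8 313.5  66.5] yang 9.02 xaxis [-8.e-04 -2.e-04 -1.e+00] F [-1.3  0.5  0.2] op 39.9 j [22. 40. 95.  0. 44. 13.]
dp [ 0.5 -0.2 -0.6] yaw 0.02
```

```bash
python3 -m inch '{"dp":[[-2,0,0],[-5,0,0],[-8,0,0],[-10,0,0],[-15,0,0],[-20,0,0],[-20,0,0],[-20,0,0],[-20,0,0],[-20,0,0],[-20,0,0],[-18,0,0],[-10,0,0],[-5,0,0],[0,0,0],[0,0,0]],"yaw":[0,0,0,0,0,0,0,0,0,0,0,0,0,0,0,0]}'
python3 go.py .622 -.198 .26 -12.7
python3 - <<'E'
from rig import bot
import cv2
c=bot.capture("scene"); cv2.imwrite(f"pics/scene3.png",cv2.resize(c["color"][20:230,340:520,::-1],None,fx=2.8,fy=2.8))
E
```

```text
time_s: 7.78
position: [0.4917, 0.3133, 0.2591]
tcp_rot: [[-0.001, 0.988, 0.157], [-0.0, 0.157, -0.988], [-1.0, -0.001, 0.0]]
force: [-0.1, -0.2, -3.0]
opening: 0.458
t 7.78 pos [491.7 313.3 259.1] yang 9.02 xaxis [-9.e-04 -4.e-04 -1.e+00] F [-0.1 -0.2 -3. ] op 39.8 j [22. 25. 87. -0. 68. 13.]
dp [ -0.8  48.5 525.4] yaw 21.72
```

View pics/scene3.png

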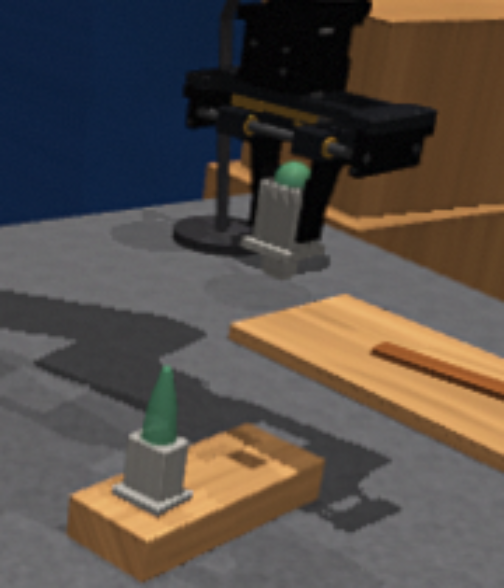

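Held upright, with the foot clear and the other holder undisturbed. Now I'll traverse over the cone to the station.

```bash
python3 -m inch '{"dp":[[0,0.5,6],[0,1.4,15],[0,2.4,25],[0,2.8,30],[0,2.8,30],[0,2.8,30],[0,2.8,30],[0,2.8,30],[0,2.8,30],[0,2.8,30],[0,2.8,30],[0,2.8,30],[0,2.8,30],[0,2.8,30],[0,2.8,30],[0,2.8,30],[0,2.8,30],[0,2.8,30],[0,2.4,20],[0,1.2,10]],"yaw":[0,0,0,0,0,0,0,0,0,0,0,0,0,0,0,0,0,0,0,0]}'
python3 -m inch '{"dp":[[0,0,0],[0,0,0],[0,0,0],[0,0,0],[0,0,0],[0,0,0],[0,0,0],[0,0,0]],"yaw":[3,5,5.5,5,3.2,0,0,0]}'
python3 go.py .622 -.198 .18 -12.7
```

```text
time_s: 9.5
position: [0.6239, -0.2018, 0.258]
tcp_rot: [[-0.001, 0.988, 0.154], [-0.001, 0.154, -0.988], [-1.0, -0.001, 0.0]]
force: [0.5, -0.2, -1.3]
opening: 0.455
time_s: 10.17
position: [0.6237, -0.1977, 0.259]
tcp_rot: [[-0.001, 0.976, -0.218], [0.001, -0.218, -0.976], [-1.0, -0.001, -0.0]]
force: [-0.6, 0.3, -1.3]
opening: 0.462
t 10.17 pos [ 623.7 -197.7  259. ] yang -12.58 xaxis [-1.1e-03  7.0e-04 -1.0e+00] F [-0.6  0.3 -1.3] op 40.2 j [-27.  31.  76.   0.  73. -15.]
dp [79.  -1.5  0.7] yaw 0.12
```

```bash
python3 -m inch '{"dp":[[8,-1,0.7],[20,-0.5,0.5],[25,0,0],[25,0,0],[20,0,0],[15,0,0],[8,0,0],[4,0,0],[0,0,0],[0,0,0]],"yaw":[0,0,0,0,0,0,0,0,0,0]}'
python3 go.py .622 -.198 .1225 -12.7
python3 - <<'E'
from rig import bot
import cv2
for n,(x,y,w,h,k) in dict(scene=(190,150,110,170,3.5),top=(350,110,100,100,6),wrist=(200,100,240,180,3)).items():
    c=bot.capture(n); cv2.imwrite(f"pics/{n}4.png",c["color"][:,:,::-1]);cv2.imwrite(f"pics/{n}4c.png",cv2.resize(c["color"][y:y+h,x:x+w,::-1],None,fx=k,fy=k,interpolation=cv2.INTER_CUBIC))
E
```

```text
time_s: 11.0
position: [0.6228, -0.1993, 0.1352]
tcp_rot: [[0.001, 0.976, -0.219], [-0.001, -0.219, -0.976], [-1.0, 0.001, 0.0]]
force: [-0.4, 0.5, -0.8]
opening: 0.459
t 11.0 pos [ 622.8 -199.3  135.2] yang -12.66 xaxis [ 1.2e-03 -6.0e-04 -1.0e+00] F [-0.4  0.5 -0.8] op 39.9 j [-28.  39.  83.   0.  58. -15.]
dp [12.7 -1.1 -1. ] yaw 0.04
```

View pics/scene4c.png

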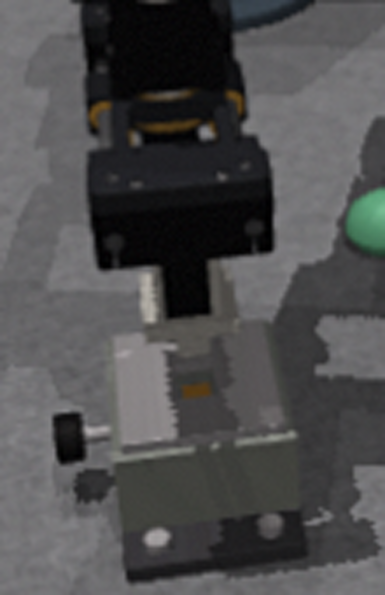

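View pics/wrist4.png

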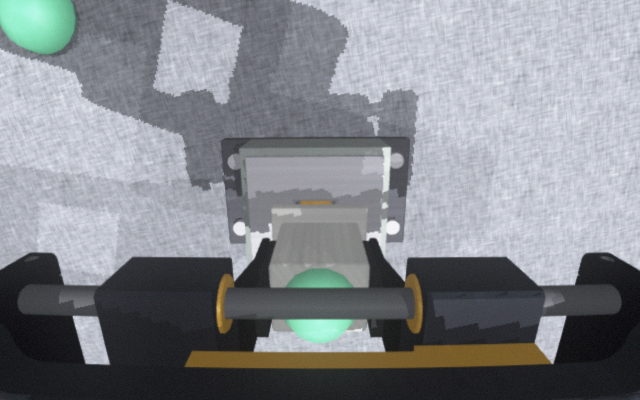

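View pics/top4c.png

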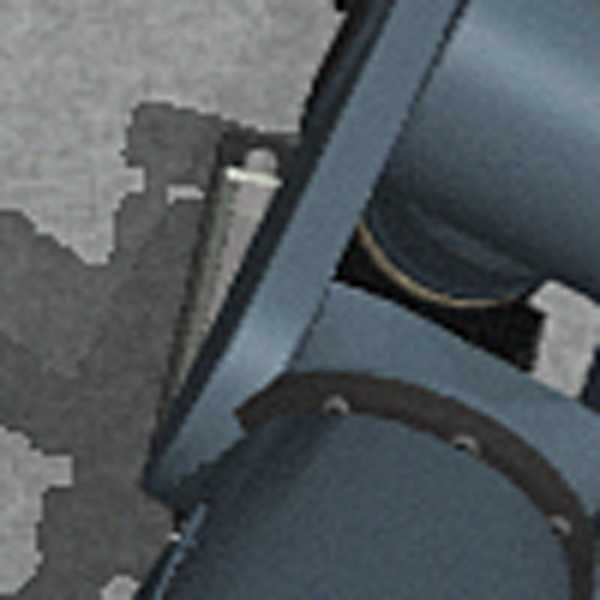

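The wrist view shows the collar and grip block at x 272-368 next to the plate at x 247-390. I'll enlarge it to measure the holder against the slot in one camera.

```bash
python3 - <<'E'
from h import *
from rig import bot
im=cv2.imread("pics/wrist4.png")
cv2.imwrite("pics/w4z.png",cv2.resize(im[130:280,225:415],None,fx=4,fy=4,interpolation=cv2.INTER_CUBIC))
c=bot.capture("wrist")
def rc(cx,cy,ang,z,hx,hy):
    a=np.radians(ang);return [[cx+np.cos(a)*x-np.sin(a)*y,cy+np.sin(a)*x+np.cos(a)*y,z] for x,y in((-hx,hy),(hx,hy),(hx,-hy),(-hx,-hy))]
z0=.1352+.0055
for nm,r in dict(plate=rc(.622,-.198,-12.7,.064,.045,.04),slot=rc(.622,-.198,-12.7,.064,.0135,.0095),block=rc(.622,-.198,-12.7,.058,.05,.045),collartop=rc(.6228,-.1993,-12.66,z0-.024,.025,.023),collarbot=rc(.6228,-.1993,-12.66,z0-.032,.025,.023),grip=rc(.6228,-.1993,-12.66,z0+.024,.02,.016)).items():
    print(nm,((proj(c,r)-[225,130]+.5)*4-.5).round(0).tolist())
E
```

```text
plate [[79.0, 110.0], [637.0, 110.0], [611.0, 554.0], [108.0, 554.0]]
slot [[278.0, 290.0], [439.0, 290.0], [438.0, 396.0], [280.0, 396.0]]
block [[55.0, 74.0], [662.0, 74.0], [632.0, 562.0], [88.0, 562.0]]
collartop [[168.0, 323.0], [556.0, 323.0], [543.0, 635.0], [184.0, 635.0]]
collarbot [[177.0, 304.0], [549.0, 303.0], [536.0, 605.0], [191.0, 606.0]]
grip [[154.0, 551.0], [563.0, 551.0], [549.0, 822.0], [170.0, 822.0]]
```

View pics/w4z.png

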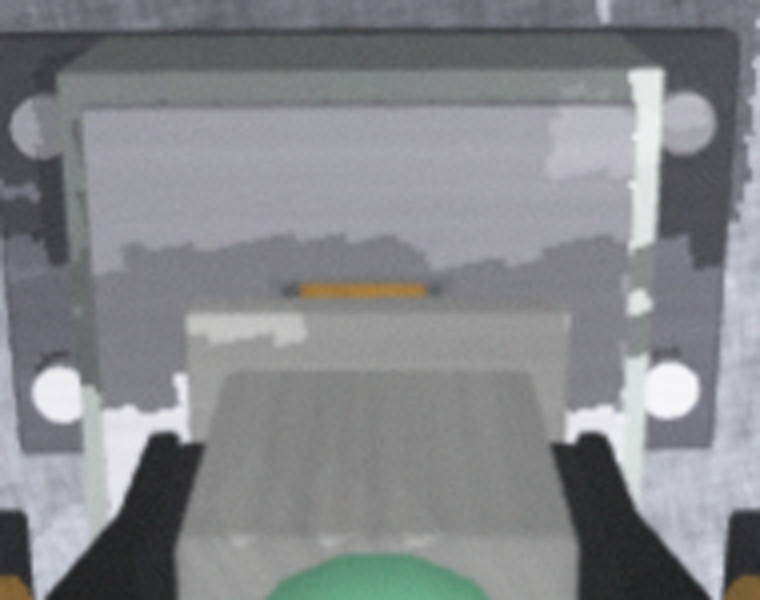

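Measured within the wrist image alone, the holder is about 2.7 mm too far along +y and 0.9 mm too far along +z relative to the slot. I'll correct that, go lower and look again.

```bash
python3 -m inch '{"dp":[[3,-1.2,-0.4],[5,-1.2,-0.4],[4,0,0],[2,0,0],[0,0,0],[0,0,0],[0,0,0]],"yaw":[0,0,0,0,0,0,0]}'
python3 go.py .622 -.198 .1225 -12.7
python3 - <<'E'
from rig import bot
from h import *
for n,(x,y,w,h,k) in dict(scene=(215,200,75,75,8),wrist=(225,130,190,150,4)).items():
    c=bot.capture(n); cv2.imwrite(f"pics/{n}5.png",c["color"][:,:,::-1]);cv2.imwrite(f"pics/{n}5c.png",cv2.resize(c["color"][y:y+h,x:x+w,::-1],None,fx=k,fy=k,interpolation=cv2.INTER_CUBIC))
E
```

```text
time_s: 11.78
position: [0.6203, -0.1978, 0.1205]
tcp_rot: [[0.0, 0.976, -0.219], [-0.0, -0.219, -0.976], [-1.0, 0.0, 0.0]]
force: [0.4, -0.6, -1.2]
opening: 0.457
t 11.78 pos [ 620.3 -197.8  120.5] yang -12.67 xaxis [ 1.e-04 -1.e-04 -1.e+00] F [ 0.4 -0.6 -1.2] op 39.8 j [-27.  40.  83.  -0.  57. -15.]
dp [-2.   1.7 -0.1] yaw 0.03
```

View pics/scene5c.png

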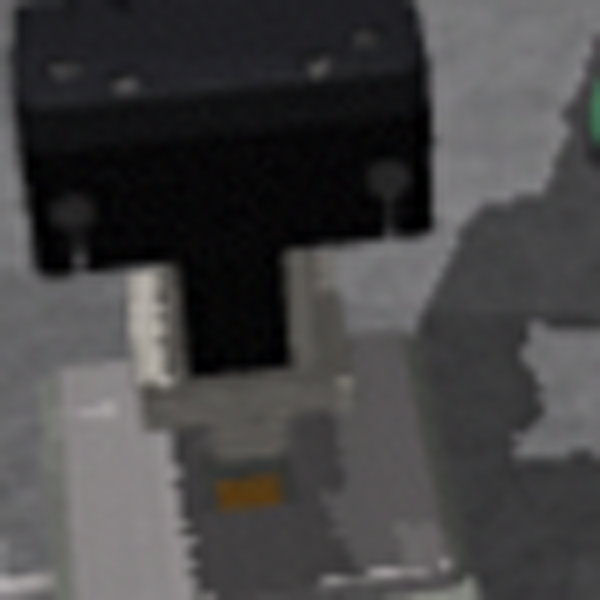

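View pics/wrist5c.png

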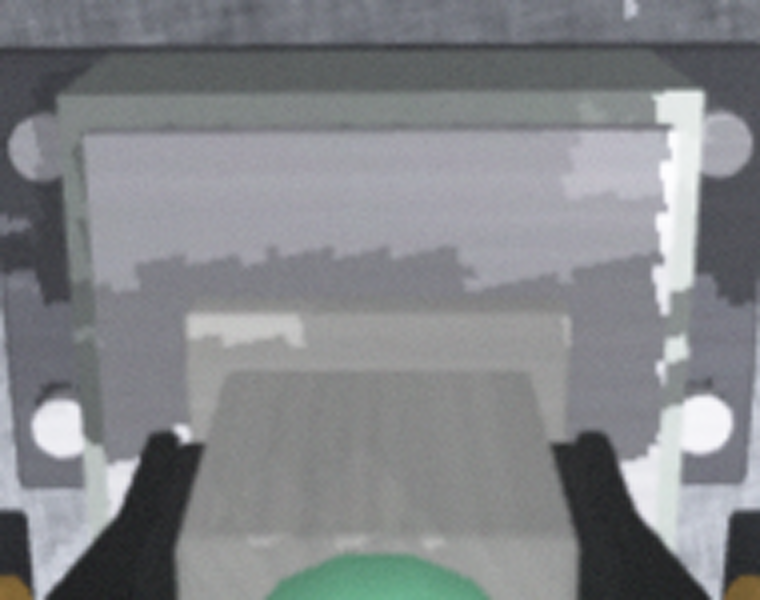

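```bash
python3 - <<'E'
from h import *
from rig import bot
c=cam("scene"); w=bot.capture("wrist")
def rc(cx,cy,ang,z,hx,hy):
    a=np.radians(ang);return [[cx+np.cos(a)*x-np.sin(a)*y,cy+np.sin(a)*x+np.cos(a)*y,z] for x,y in((-hx,hy),(hx,hy),(hx,-hy),(-hx,-hy),(0,0))]
def s(r):return ((proj(c,r)-[215,200]+.5)*8-.5).round(0).tolist()
def q(r):return ((proj(w,r)-[225,130]+.5)*4-.5).round(0).tolist()
print("slot top",s(rc(.622,-.198,-12.7,.064,.0135,.0095)))
print("ejector",s(rc(.622,-.198,-12.7,.052,.010,.008)))
for zb in(.070,.072):
  X,Y=.6203,-.1978
  print(zb,"foot bot",s(rc(X,Y,-12.67,zb,.010,.006)));print("foot +4",s(rc(X,Y,-12.67,zb+.004,.012,.008)));print("collar bot",s(rc(X,Y,-12.67,zb+.022,.025,.023)));print("collar top",s(rc(X,Y,-12.67,zb+.030,.025,.023)))
  print("W collar top",q(rc(X,Y,-12.67,zb+.030,.025,.023)),"grip",q(rc(X,Y,-12.67,zb+.078,.02,.016)))
print("W plate",q(rc(.622,-.198,-12.7,.064,.045,.04)))
E
python3 - <<'E'
import cv2
im=cv2.imread("pics/scene5.png")
cv2.imwrite("pics/s5z.png",cv2.resize(im[240:270,225:265],None,fx=18,fy=18,interpolation=cv2.INTER_CUBIC))
E
```

```text
slot top [[285.0, 428.0], [295.0, 501.0], [209.0, 512.0], [201.0, 438.0], [247.0, 469.0]]
ejector [[283.0, 479.0], [291.0, 534.0], [219.0, 543.0], [213.0, 488.0], [251.0, 511.0]]
0.07 foot bot [[267.0, 413.0], [275.0, 467.0], [220.0, 474.0], [214.0, 420.0], [244.0, 443.0]]
foot +4 [[274.0, 393.0], [284.0, 457.0], [211.0, 466.0], [203.0, 401.0], [243.0, 429.0]]
collar bot [[330.0, 288.0], [353.0, 419.0], [138.0, 445.0], [125.0, 311.0], [237.0, 364.0]]
collar top [[327.0, 259.0], [351.0, 390.0], [134.0, 416.0], [122.0, 282.0], [234.0, 335.0]]
W collar top [[172.0, 319.0], [557.0, 320.0], [544.0, 630.0], [187.0, 630.0], [365.0, 481.0]] grip [[159.0, 544.0], [563.0, 544.0], [550.0, 813.0], [174.0, 813.0], [361.0, 684.0]]
0.072 foot bot [[266.0, 406.0], [274.0, 460.0], [220.0, 467.0], [213.0, 413.0], [243.0, 436.0]]
foot +4 [[273.0, 386.0], [283.0, 450.0], [210.0, 459.0], [202.0, 394.0], [242.0, 422.0]]
collar bot [[329.0, 280.0], [352.0, 412.0], [137.0, 438.0], [125.0, 304.0], [236.0, 357.0]]
collar top [[327.0, 251.0], [350.0, 382.0], [133.0, 408.0], [121.0, 275.0], [233.0, 327.0]]
W collar top [[170.0, 324.0], [559.0, 325.0], [546.0, 638.0], [185.0, 637.0], [365.0, 487.0]] grip [[155.0, 553.0], [566.0, 554.0], [552.0, 825.0], [171.0, 825.0], [361.0, 695.0]]
W plate [[80.0, 135.0], [675.0, 135.0], [644.0, 603.0], [111.0, 603.0], [378.0, 382.0]]
```

View pics/s5z.png

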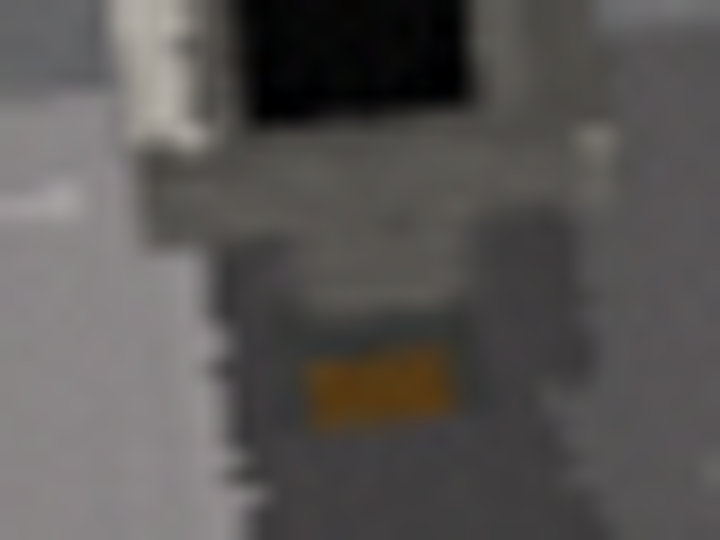

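In the wrist view the y centring is good, with plate centre 378 and collar centre 378.5. The scene view shows the foot about 1 mm off towards the world +y side, so I'll shift +0.8 along tool z and enter gently.

```bash
python3 -m inch '{"dp":[[0,0,0.8],[2,0,0],[2,0,0],[2,0,0],[2,0,0],[2,0,0],[0,0,0],[0,0,0]],"yaw":[0,0,0,0,0,0,0,0]}'
python3 go.py .622 -.198 .0905 -12.7
python3 -m inch '{"dp":[[1.5,0,0],[1.5,0,0],[1.5,0,0],[1,0,0],[0,0,0],[0,0,0]],"yaw":[0,0,0,0,0,0]}'
python3 go.py .622 -.198 .0905 -12.7; python3 -c "
from rig import bot;print(bot.read_state()['moment'])"
```

```text
time_s: 12.6
position: [0.6198, -0.1984, 0.1103]
tcp_rot: [[-0.0, 0.976, -0.219], [0.0, -0.219, -0.976], [-1.0, -0.0, -0.0]]
force: [0.4, 0.1, -1.4]
opening: 0.455
t 12.6 pos [ 619.8 -198.4  110.3] yang -12.67 xaxis [-4.e-04  3.e-04 -1.e+00] F [ 0.4  0.1 -1.4] op 39.6 j [-28.  41.  84.   0.  56. -15.]
dp [19.8  2.  -0.8] yaw 0.03
time_s: 13.1
position: [0.6199, -0.1984, 0.1049]
tcp_rot: [[-0.0, 0.976, -0.219], [0.0, -0.219, -0.976], [-1.0, -0.0, -0.0]]
force: [0.5, 0.5, -1.1]
opening: 0.456
t 13.1 pos [ 619.9 -198.4  104.9] yang -12.67 xaxis [-2.e-04  1.e-04 -1.e+00] F [ 0.5  0.5 -1.1] op 39.7 j [-28.  41.  84.  -0.  55. -15.]
dp [14.4  1.9 -0.9] yaw 0.03
[-0.01390817 -0.02518607 -0.01088651]
```

```bash
python3 - <<'E'
from rig import bot
from h import *
c=bot.capture("scene");cv2.imwrite("pics/s6z.png",cv2.resize(c["color"][235:275,220:275,::-1],None,fx=13,fy=13,interpolation=cv2.INTER_CUBIC))
E
```

```text
(no output)
```

View pics/s6z.png

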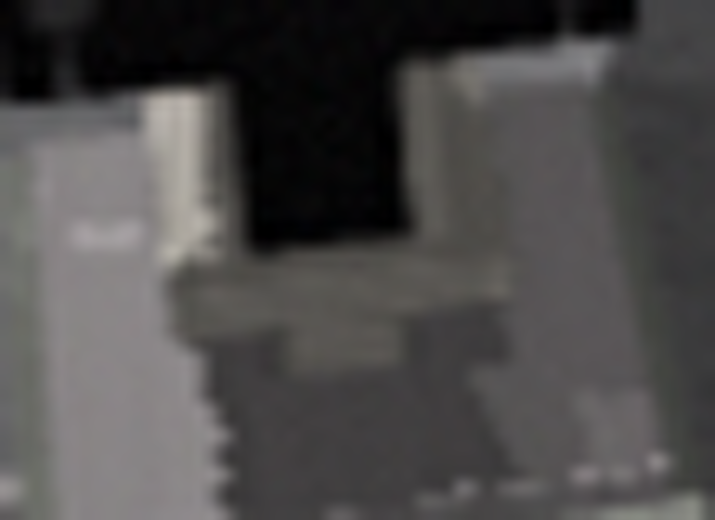

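The foot is inside the slot and centred: foot at px 241.9–251.0 in the slot at 241.1–251.9, with no side force. Continuing down onto the ejector.

```bash
python3 -m inch '{"dp":[[1,0,0],[1,0,0],[1,0,0],[1,0,0],[1,0,0],[1,0,0],[1,0,0],[1,0,0],[0,0,0],[0,0,0]],"yaw":[0,0,0,0,0,0,0,0,0,0]}'
python3 go.py .622 -.198 .0905 -12.7
```

```text
time_s: 13.98
position: [0.62, -0.1985, 0.0973]
tcp_rot: [[0.0, 0.976, -0.219], [-0.0, -0.219, -0.976], [-1.0, 0.0, 0.0]]
force: [-1.4, 1.0, 2.1]
opening: 0.459
t 13.98 pos [ 620.  -198.5   97.3] yang -12.67 xaxis [ 1.e-04 -1.e-04 -1.e+00] F [-1.4  1.   2.1] op 39.9 j [-28.  42.  84.  -0.  54. -15.]
dp [ 6.8  1.9 -0.9] yaw 0.03
```

```bash
python3 -m inch '{"dp":[[0.8,0,0],[0.8,0,0],[0.8,0,0],[0.8,0,0],[0.8,0,0],[0,0,0],[0,0,0]],"yaw":[0,0,0,0,0,0,0]}'
python3 -m inch '{"dp":[[0.7,0,0],[0.7,0,0],[0,0,0],[0,0,0]],"yaw":[0,0,0,0]}'
python3 go.py .622 -.198 .0905 -12.7
```

```text
time_s: 14.57
position: [0.62, -0.1985, 0.0931]
tcp_rot: [[0.0, 0.976, -0.219], [-0.0, -0.219, -0.976], [-1.0, 0.0, 0.0]]
force: [-1.1, 0.8, 3.8]
opening: 0.458
time_s: 14.9
position: [0.62, -0.1984, 0.0919]
tcp_rot: [[-0.0, 0.976, -0.219], [0.0, -0.219, -0.976], [-1.0, -0.0, -0.0]]
force: [-2.8, 1.2, 4.9]
opening: 0.456
t 14.9 pos [ 620.  -198.4   91.9] yang -12.67 xaxis [-0.  0. -1.] F [-2.8  1.2  4.9] op 39.7 j [-28.  42.  84.   0.  54. -15.]
dp [ 1.4  1.9 -0.9] yaw 0.03
```

```bash
python3 -m inch '{"dp":[[0.4,-0.3,0],[0.4,-0.1,0],[0,0,0],[0,0,0]],"yaw":[0,0,0,0]}'
python3 -m inch '{"dp":[[0.4,0,0],[0.3,0,0],[0,0,0],[0,0,0]],"yaw":[0,0,0,0]}'
python3 -m inch '{"dp":[[0.3,0,0],[0.3,0,0],[0,0,0],[0,0,0]],"yaw":[0,0,0,0]}'
python3 go.py .622 -.198 .0905 -12.7
```

```text
time_s: 15.23
position: [0.6199, -0.1985, 0.0913]
tcp_rot: [[0.001, 0.976, -0.219], [-0.0, -0.219, -0.976], [-1.0, 0.001, 0.0]]
force: [-2.0, 1.3, 6.1]
opening: 0.462
time_s: 15.57
position: [0.6199, -0.1984, 0.0906]
tcp_rot: [[0.001, 0.976, -0.219], [-0.0, -0.219, -0.976], [-1.0, 0.001, 0.0]]
force: [-1.6, 0.5, 6.9]
opening: 0.457
time_s: 15.9
position: [0.6199, -0.1985, 0.0905]
tcp_rot: [[0.001, 0.976, -0.219], [-0.0, -0.219, -0.976], [-1.0, 0.001, 0.0]]
force: [-1.9, 1.0, 9.4]
opening: 0.46
t 15.9 pos [ 619.9 -198.5   90.5] yang -12.67 xaxis [ 9.e-04 -3.e-04 -1.e+00] F [-1.9  1.   9.4] op 40.0 j [-28.  42.  84.   0.  53. -15.]
dp [ 0.   1.9 -0.9] yaw 0.03
```

The descent has stalled at z = 0.0905, the predicted seated height, and the force is rising, so the collar has met the plate. I'll press more firmly in small increments.

```bash
python3 -m inch '{"dp":[[0.4,0,0],[0.4,0,0],[0,0,0],[0,0,0]],"yaw":[0,0,0,0]}'
python3 -m inch '{"dp":[[0.4,0,0],[0.4,0,0],[0,0,0],[0,0,0]],"yaw":[0,0,0,0]}'
python3 go.py .622 -.198 .0905 -12.7
python3 - <<'E'
from rig import bot
from h import *
print(bot.read_state()["moment"])
for n,(x,y,w,h,k) in dict(scene=(215,220,75,60,9),wrist=(225,130,190,150,4)).items():
    c=bot.capture(n); cv2.imwrite(f"pics/{n}7c.png",cv2.resize(c["color"][y:y+h,x:x+w,::-1],None,fx=k,fy=k,interpolation=cv2.INTER_CUBIC))
E
```

```text
time_s: 16.23
position: [0.6199, -0.1985, 0.0905]
tcp_rot: [[0.001, 0.976, -0.219], [-0.0, -0.219, -0.976], [-1.0, 0.001, 0.0]]
force: [-3.1, 0.7, 11.9]
opening: 0.458
time_s: 16.57
position: [0.62, -0.1985, 0.0905]
tcp_rot: [[0.001, 0.976, -0.219], [-0.001, -0.219, -0.976], [-1.0, 0.001, 0.0]]
force: [-3.9, 2.1, 16.1]
opening: 0.46
t 16.57 pos [ 620.  -198.5   90.5] yang -12.66 xaxis [ 1.1e-03 -6.0e-04 -1.0e+00] F [-3.9  2.1 16.1] op 40.1 j [-28.  42.  84.  -0.  53. -15.]
dp [-0.   1.9 -0.9] yaw 0.04
[ 0.43154904  0.91033458 -0.03812123]
```

View pics/scene7c.png

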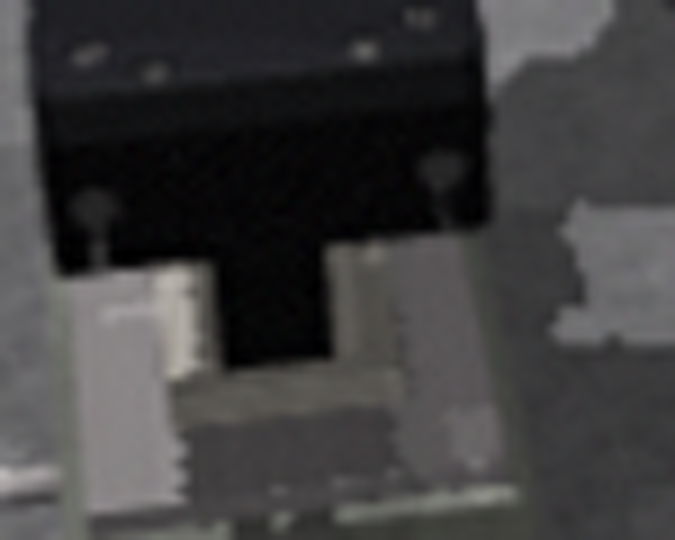

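View pics/wrist7c.png

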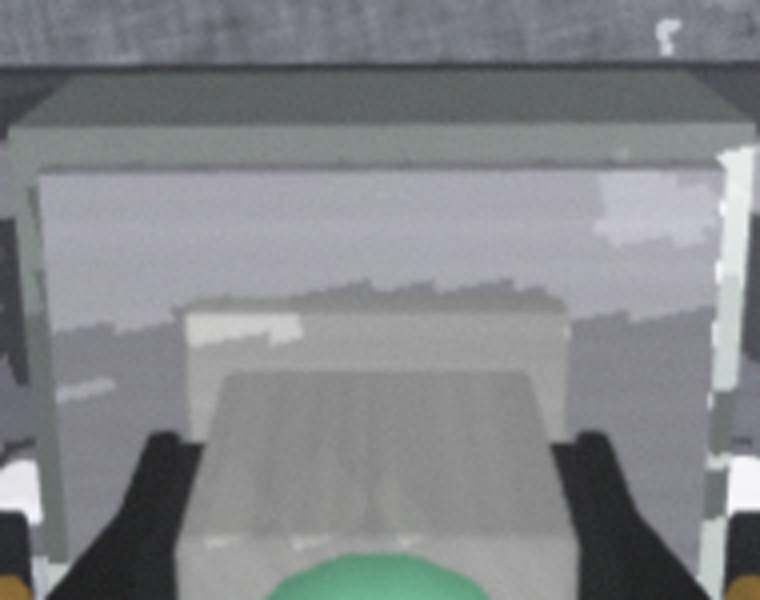

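The collar is flat on the plate with no foot showing. It sits at the same wrist pixels as before, so it hasn't slipped in the grip. I'll relieve the small side force, press a touch more and check it's steady.

```bash
python3 -m inch '{"dp":[[0.3,-0.4,0],[0.2,-0.2,0],[0,0,0],[0,0,0],[0,0,0],[0,0,0]],"yaw":[0,0,0,0,0,0]}'
python3 -m inch '{"dp":[[0,0,0],[0,0,0],[0,0,0],[0,0,0],[0,0,0],[0,0,0],[0,0,0],[0,0,0],[0,0,0],[0,0,0],[0,0,0],[0,0,0]],"yaw":[0,0,0,0,0,0,0,0,0,0,0,0]}'
python3 - <<'E'
from rig import bot
import cv2
print(bot.read_state()["moment"])
c=bot.capture("scene");cv2.imwrite("pics/scene8.png",c["color"][:,:,::-1])
E
```

```text
time_s: 17.17
position: [0.6199, -0.1985, 0.0905]
tcp_rot: [[0.002, 0.976, -0.219], [-0.001, -0.219, -0.976], [-1.0, 0.002, 0.0]]
force: [-3.2, 1.9, 17.0]
opening: 0.459
time_s: 18.17
position: [0.6199, -0.1985, 0.0905]
tcp_rot: [[0.002, 0.976, -0.219], [-0.001, -0.219, -0.976], [-1.0, 0.003, 0.0]]
force: [-3.6, 2.2, 17.0]
opening: 0.458
[0.50738034 0.90942557 0.01989444]
```

View pics/scene8.png

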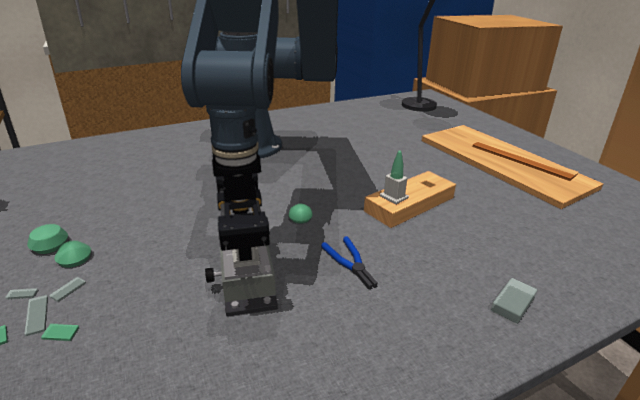

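It's steady for a second: z = 0.0905 and 17 N, with the cone holder, pliers and lump where they were. Handing in.

```bash
python3 -c "
from rig import bot
print(bot.hand_in()); s=bot.read_state(); print(s['time_s'],s['position'],s['force'],s['opening']*87)"
```

```text
the job is handed in; nothing more can be done
None
the job is handed in; nothing more can be done
```

I moved the button holder from the rest over the cone into the grey block. I pressed it down past the ejector until the collar met the stop plate, and handed in at about 18 s while still gripping and pressing.

**Last checks that agreed:**
- **Seating:** the descent stopped at TCP z = 0.0905 m, the height predicted for a seated holder, and pressing further raised only the force. No foot was visible under the collar.
- **Press and grip:** the wrist force held at about 17 N for a second, more than the roughly 8.5 N the ejector needs. The opening stayed near 40 mm, and the holder showed no slip in the fingers.
- **Rest of the scene:** in the last scene picture the other holder, the pliers and the lump looked to be where they started.

**Checks that disagreed or were not made:**
- **Camera offset:** the scene and top cameras put the slot 1 to 2 mm away from where the arm ended up. I aligned the holder by comparing it with the slot within the same picture, and it entered without jamming.
- **Side force:** about 4 N sideways remained while pressing, and a small shift did not remove it.
- **Ejector travel:** I judged this only from height and force, because there was no direct reading.

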